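Turn up the pantry lamp by its thumbwheel

TASK

Turn up the little lamp on the pantry table: roll the knurled thumbwheel in the lamp's base by its rim until the white pointer bar on the wheel stands at the long mark, which is the fourth click clockwise from the round stop peg. The fan beside it has the same kind of wheel: leave that as it is set.

Things in the scene. Friction and masses are not known exactly. Their poses are not given: they have to be found in the camera images.
- lamp: White lamp fixed to the table. Origin: on the table under the wheel's axis; +x runs back over the base (x -12..150, y -75..75, 34 mm high), z up. Black wheel on top, upright axis, 91 mm across its 24 ribs, z 38..58 mm; its front (-x) half overhangs in free air. Steel stem at x 130, y 55; shade (116 mm wide, z 185..245) at x 155, y 90. Wheel's marks lie on the base behind it.
- lamp_wheel (a joint): Lamp wheel angle, rad; grows clockwise from above (front rim moves to the lamp's +y). 0: white pointer bar at the round stop peg (toward the lamp's +y). Clicks every 0.524 (30 degrees), small marks; the long mark, 24 mm, is click 4 at 2.094. Starts at click 0, 1 or 2; range -0.1..3.24. It snaps to the nearest click when let go; it takes about 2 N at the rim, by a tip pressed on with 5 to 10 N.
- fan: White table fan, fixed, the bystander: same base, black wheel and marks as the lamp's, but with a round wire-guarded fan head (132 mm across, its centre 145 mm up, x 80..157 mm) over the base. Origin and axes as the lamp's: on the table under its wheel's axis, +x back over the base.
- fan_wheel (a joint): Angle of the fan's wheel, rad, read as the lamp's. Set to click 1 (0.524); to be left there.

How it is judged:
By the outcome, as a careful person would: the job done as asked, in the order asked, and still so for the second after the job is handed in, with the robot touching nothing.
It also fails if it takes over 58 s, if anything falls off the work surface, if the arm or the gripper's body presses on something with over 40 N, if the wrist force passes 120 N, or if a joint passes its speed limit or range.

ROBOT

A 7-joint arm with a two-finger parallel gripper is mounted at the origin on the work surface. World frame = base frame: x ahead of the robot, y to its left, z up, the work surface at z = 0. Lengths are in mm, angles in rad, forces in N, time in s.
With the tool pointing down it reaches from about 425 to 825 mm from the base axis. Payload 3.6 kg.
Tool frame: the origin (TCP) lies on the centre line of the jaws, within the pads' length; the fingertips stand 14 mm ahead of it and the grasp point (between the pads) lies 5 mm behind it; z points along the fingers, y is the line along which they close (so a half turn about z gives the same grasp; the last joint's range is limited). The gripper opens to 93 mm and grips with 3 to 60 N. Pads are 15 mm wide; open, the fingers measure 128 mm over their backs; the gripper's body (75 mm by 188 mm) begins 65 mm behind the grasp point.
Start: joints at [1.312, 0.615, -0.013, 1.423, 0.008, 1.103, -0.04], TCP at [149.971, -632.433, 232.64] pointing down, gripper open.
Joint ranges: [-3.12, 3.12], [-0.3, 2.06], [-1.34, 1.32], [0.26, 2.42], [-1.36, 4.5], [0.01, 1.98], [-2.84, 2.84]. Speed limits (rad/s): [2.79, 2.79, 3.14, 3.14, 3.14, 3.14, 3.14].

INTERFACE

Orientations are given as a 3x3 rotation matrix whose columns are the frame's x, y, z axes.
In Python, from bench import robot, cams, job gives the robot as it stands.
- The arm moves only by the tool step_arm, never from a script. Its argument "moves" is a list of rows, each a list of 3 entries, a list of its own where there are three numbers: the shift along the world's x, y, z scaled (see below), then the turn, a rotation vector about the world's x, y, z scaled (see below), then the opening in per cent of the stroke, from 0 (shut) to 100 (fully open). A call has 1 to 20 rows; each row shifts and turns the commanded pose from where the row before left it; what a row does not reach is not made up. The controller multiplies each number of a shift by 0.04 m and each number of a turn by 6 degrees. A row lasts 1/10 s, in which the tool goes at most 50 mm and 8.59 degrees, less where a joint would pass 70% of its speed; a pose out of reach is approached as far as the arm can. A call with a number of a shift or a turn outside -1 to 1 is refused whole. A call with a gripper value outside its range is refused whole. The fingers move at their own pace and stop on an object; "newtons" is the grip in N (left out, the last holds). Time passes only in rows, so rows that do not move let the fingers close. It gives the time, the measured TCP pose, the force, the opening and the grip force at its end, in the units of the state.
- robot.observe(): the state, without advancing time (a new reading comes with each control period).
- cams.camera(name): name is "scene" or "top" or "wrist"; returns a dict with "pixels" (400x640x3 uint8, red, green, blue), "mtx" (3x3 intrinsics, pixels), "T" (4x4, takes a point from camera to world coordinates). Camera axes: x right, y down, z forward; pixel columns grow to the right and rows downward; lengths in mm; the calibration is good to about 2 mm. A picture is of the moment at which its call begins. There is no depth.
- job.sign_off(): hands the job in; it is judged then, once.
The state is a dict: "clock": time; "joints": joint angles; "qd": joint speeds; "joint_torque": joint torques, N m; "ee_pos": TCP position; "ee_rot": TCP orientation; "contact_force": force on the tool from outside, world axes, zero at the start; "ft_torque": the same for the moment, N m; "width": finger opening in mm; "gripper_force": force on a finger pad.
Only numpy, scipy, OpenCV 4.12 (cv2) and the standard library are available. Lean on these libraries where they do the work, as an engineer would, in place of code of your own. Each camera call takes 0.05 s, during which the arm holds its last target. There are 200 camera calls.

## Working session

There is one attempt and no reset: what is moved stays moved. The work goes in short steps, Python scripts to look and compute and a tool call to move; the robot and the scene stay as the last step left them, time stands still between calls to the robot, and variables do not carry over. Pictures are saved under pics/ and viewed, at most 10 in all, crops included, and the job is handed in when it is done.

Besides the shell and the picture viewer there is one more tool, called after ">>>" by a JSON object that holds its "fn" and its "kwargs". step_arm: Moves the arm, as the interface text tells. Its arguments: {"type":"object","properties":{"moves":{"type":"array"},"newtons":{"type":"number"}},"required":["moves"]}

```bash
mkdir -p pics; cat > h.py <<'E'
import numpy as np, cv2
from bench import robot, cams, job
def snap(n,f=None):
    c=cams.camera(n); 
    if f: cv2.imwrite('pics/'+f,c['pixels'][:,:,::-1])
    return c
def ray(c,u,v,z):
    d=c['T'][:3,:3]@np.linalg.inv(c['mtx'])@np.array([u,v,1.]); o=c['T'][:3,3]
    return o+d*(z-o[2])/d[2]
def proj(c,p):
    q=np.linalg.inv(c['T'])@np.append(p,1); q=c['mtx']@q[:3]; return q[:2]/q[2]
E
python3 - <<'E'
from h import *
a=snap('top')['pixels'];b=snap('scene')['pixels']
cv2.imwrite('pics/a.png',a[:,:,::-1]);cv2.imwrite('pics/b.png',b[:,:,::-1])
s=robot.observe();print(s['clock'],s['ee_pos'],s['ee_rot'],s['contact_force'],s['width'])
E
```

```text
0.1 [ 149.8406015  -631.81163571  231.60457961] [[ 9.73006440e-01  2.30777321e-01 -5.44324856e-04]
 [ 2.30777963e-01 -9.73003924e-01  2.21255281e-03]
 [-1.90232084e-05 -2.27844632e-03 -9.99997404e-01]] [0.03644266 0.06413373 0.21932169] 93.30063239276878
```

View pics/a.png

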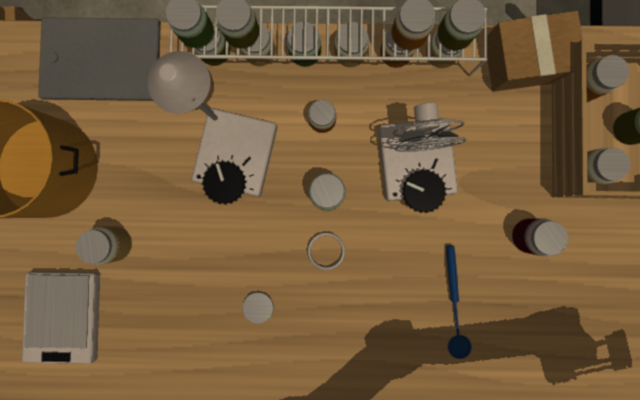

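View pics/b.png

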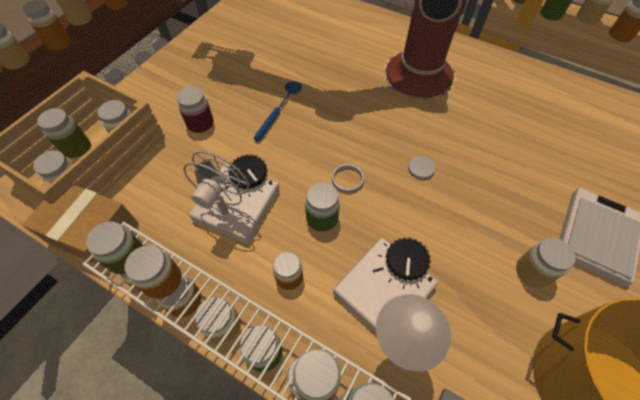

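The top view shows the lamp wheel at about (224,182), with the pointer toward (220,165). The peg is at (199,177), the long mark near (247,161), the shade at (180,82), and the fan wheel at (423,190). Next I'll measure these.

```bash
python3 - <<'E'
from h import *
c=snap('top');im=c['pixels']
print(c['T'].round(2).tolist(), c['mtx'][0,0])
k=(im.max(2)<45).astype(np.uint8)
def wheel(c,k,x,y,r=45):
    m=np.zeros_like(k);m[y-r:y+r,x-r:x+r]=k[y-r:y+r,x-r:x+r]
    m=cv2.morphologyEx(m,cv2.MORPH_OPEN,np.ones((9,9)))
    n,l,s,ct=cv2.connectedComponentsWithStats(m); i=1+np.argmax(s[1:,4])
    h=cv2.convexHull(np.argwhere(l==i)[:,::-1].astype(np.int32))
    return cv2.minEnclosingCircle(h)
for x,y in((224,182),(423,190)):
    (u,v),r=wheel(c,k,x,y); print(u,v,r,ray(c,u,v,50),'D',np.linalg.norm(ray(c,u+r,v,50)-ray(c,u-r,v,50)))
L=lambda u,v,z:ray(c,u,v,z).round(1)
print('peg',L(199,177,36),'long',L(247,161,34),'ptr',L(219,166,58))
s=snap('scene'); ims=s['pixels']; (u,v),r=wheel(s,(ims.max(2)<50).astype(np.uint8),408,261); print('scene',u,v,r,ray(s,u,v,50))
# base corners
g=cv2.resize(im[90:230,140:300],None,fx=5,fy=5,interpolation=cv2.INTER_CUBIC)
cv2.imwrite('pics/c.png',g[:600,:800,::-1])
for n,u,v in(('tl',219,109),('tr',276,124),('br',261,195),('bl',194,181)): print(n,L(u,v,34))
E
```

```text
[[0.01, -1.0, 0.04, 523.3], [-1.0, -0.01, 0.01, -5.42], [-0.01, -0.04, -1.0, 1002.02], [0.0, 0.0, 0.0, 1.0]] 461.0302946512081
223.732177734375 182.55294799804688 21.10614013671875 [588.55516766 211.374552    50.        ] D 87.86019966638922
423.306640625 191.22927856445312 21.508474349975586 [ 576.02446175 -201.69022703   50.        ] D 88.44326846460264
peg [600.6 267.1  36. ] long [635.9 166.8  34. ] ptr [622.1 220.1  58. ]
scene 408.0 259.0 21.401033401489258 [591.3130868  214.73115458  50.        ]
tl [746.1 228.7  34. ]
tr [715.4 106.8  34. ]
br [564.4 135.7  34. ]
bl [592.1 278.1  34. ]
```

View pics/c.png

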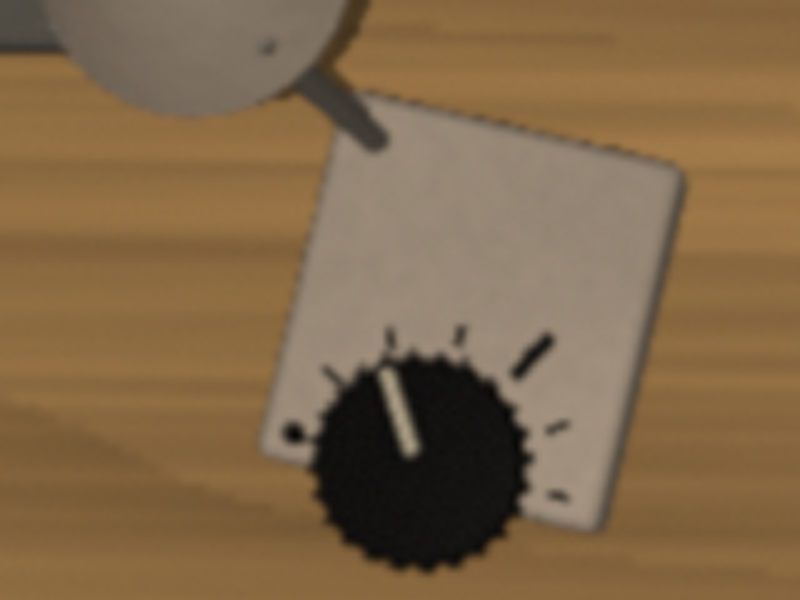

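Pointer reads click 2, so it needs +60° clockwise. The wheel axis is at about (589.5, 212.5) and lamp yaw is about -12.5°. I'll press the closed fingertips radially on the front rim and sweep around the wheel axis.

>>> {"fn": "step_arm", "kwargs": {"moves": [[[0.9,0.83,0],[0,0,1],0],[[0.9,0.83,0],[0,0,1],0],[[0.9,0.83,0],[0,0,1],0],[[0.9,0.83,0],[0,0,1],0],[[0.9,0.83,0],[0,0,1],0],[[0.9,0.83,0],[0,0,1],0],[[0.9,0.83,0],[0,0,1],0],[[0.25,0.94,0],[0,0,1],0],[[0.25,0.94,0],[0,0,1],0],[[0.25,0.94,0],[0,0,1],0],[[0.25,0.94,0],[0,0,1],0],[[0.25,0.94,0],[0,0,1],0],[[0.25,0.94,0],[0,0,1],0],[[0.25,0.94,0],[0,0,1],0],[[0.25,0.94,0],[0,0,1],0],[[0.1,0.95,0],[0,0,1],0],[[0.1,0.95,0],[0,0,1],0],[[0.1,0.95,0],[0,0,1],0],[[0.1,0.95,0],[0,0,1],0],[[0.1,0.95,0],[0,0,1],0]], "newtons": 30}}

```text
clock: 2.2
ee_pos: [502.0, 92.0, 232.7]
ee_rot: [[-0.689, 0.725, 0.0], [0.725, 0.689, -0.0], [-0.0, -0.0, -1.0]]
contact_force: [0.2, -0.5, 0.3]
width: 0.2
gripper_force: 0.0
```

>>> {"fn": "step_arm", "kwargs": {"moves": [[[0.09,0.5,0],[0,0,1],0],[[0.09,0.5,0],[0,0,1],0],[[0.09,0.5,0],[0,0,1],0],[[0.09,0.5,0],[0,0,1],0],[[0.09,0.46,0],[0,0,1],0],[[0,0,-0.65],[0,0,1],0],[[0,0,-0.65],[0,0,1],0],[[0,0,-0.65],[0,0,1],0],[[0,0,-0.65],[0,0,1],0],[[0,0,-0.65],[0,0,1],0],[[0,0,-0.65],[0,0,0.7],0],[[0,0,-0.66],[0,0,0],0],[[0,0,0],[0,0,0],0],[[0,0,0],[0,0,0],0]]}}

```text
clock: 3.6
ee_pos: [520.0, 189.3, 50.4]
ee_rot: [[-0.954, -0.301, -0.0], [-0.301, 0.954, -0.0], [0.001, 0.0, -1.0]]
contact_force: [0.5, 0.1, 0.7]
width: 0.4
gripper_force: 0.0
```

```bash
python3 - <<'E'
from h import *
c=snap('top');s=snap('scene');s2=robot.observe()
a=cv2.resize(c['pixels'][140:240,170:290],None,fx=5,fy=5,interpolation=3)[:,:,::-1]
b=cv2.resize(s['pixels'][180:330,330:480],None,fx=3.3,fy=3.3,interpolation=3)[:,:,::-1]
b=cv2.resize(b,(500,500))[:, :]
cv2.imwrite('pics/d.png',a)
p=s2['ee_pos']; print(p,s2['contact_force'],proj(c,p),proj(c,[p[0],p[1],p[2]-14]))
E
```

```text
[520.81798643 189.86981404  51.66895966] [-0.21675058 -0.53319096 -0.03605333] [233.18791977 215.36095361] [234.55730626 215.36274467]
```

View pics/d.png

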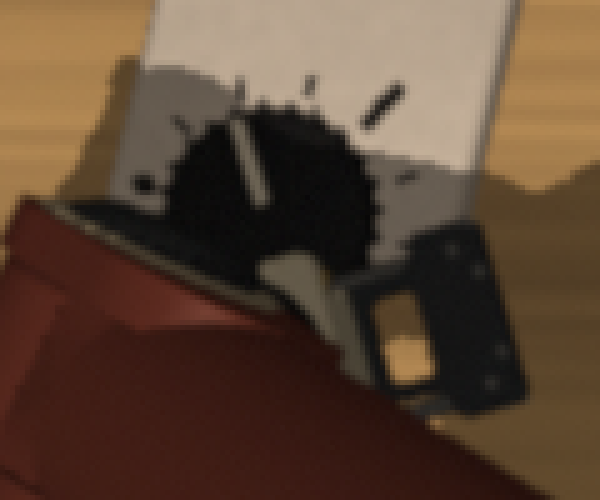

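The view shows the gripper in front of the wheel without touching it, and the pointer still at click 2. I'll approach radially.

>>> {"fn": "step_arm", "kwargs": {"moves": [[[0.119,0.038,0],[0,0,0],0],[[0.119,0.038,0],[0,0,0],0],[[0.119,0.038,0],[0,0,0],0],[[0.048,0.015,0],[0,0,0],0],[[0.024,0.0075,0],[0,0,0],0],[[0,0,0],[0,0,0],0]]}}

```text
clock: 4.3
ee_pos: [537.1, 194.6, 50.1]
ee_rot: [[-0.953, -0.301, -0.0], [-0.301, 0.953, -0.0], [0.0, -0.0, -1.0]]
contact_force: [0.1, -0.2, -0.3]
width: 0.4
gripper_force: 0.0
```

>>> {"fn": "step_arm", "kwargs": {"moves": [[[0.024,0.0075,0],[0,0,0],0],[[0.024,0.0075,0],[0,0,0],0],[[0,0,0],[0,0,0],0]]}}

```text
clock: 4.6
ee_pos: [537.7, 194.8, 50.0]
ee_rot: [[-0.953, -0.302, -0.003], [-0.302, 0.953, -0.002], [0.003, -0.001, -1.0]]
contact_force: [-3.5, -1.2, 1.1]
width: 0.5
gripper_force: 1.6
```

>>> {"fn": "step_arm", "kwargs": {"moves": [[[0.024,0.0075,0],[0,0,0],0],[[0,0,0],[0,0,0],0],[[-0.02,0.069,0],[0,0,-0.5],0],[[-0.016,0.07,0],[0,0,-0.5],0],[[-0.012,0.071,0],[0,0,-0.5],0],[[-0.009,0.071,0],[0,0,-0.5],0]]}}

```text
clock: 5.2
ee_pos: [536.1, 205.4, 49.7]
ee_rot: [[-0.996, -0.094, -0.003], [-0.094, 0.996, -0.003], [0.004, -0.003, -1.0]]
contact_force: [-4.8, -2.0, 1.0]
width: 0.7
gripper_force: 2.8
```

>>> {"fn": "step_arm", "kwargs": {"moves": [[[0.01,0.072,0],[0,0,-0.5],0],[[0.012,0.072,0],[0,0,-0.5],0],[[0.003,0.072,0],[0,0,-0.5],0],[[0.006,0.072,0],[0,0,-0.5],0]]}}

```text
clock: 5.6
ee_pos: [536.3, 218.7, 49.7]
ee_rot: [[-0.994, 0.113, -0.005], [0.113, 0.994, -0.001], [0.005, -0.001, -1.0]]
contact_force: [-5.4, -0.6, 0.8]
width: 0.5
gripper_force: 3.2
```

```bash
python3 - <<'E'
from h import *
c=snap('top')
a=cv2.resize(c['pixels'][140:240,170:290],None,fx=5,fy=5,interpolation=3)[:,:,::-1]
cv2.imwrite('pics/e.png',a)
E
```

```text
(no output)
```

View pics/e.png

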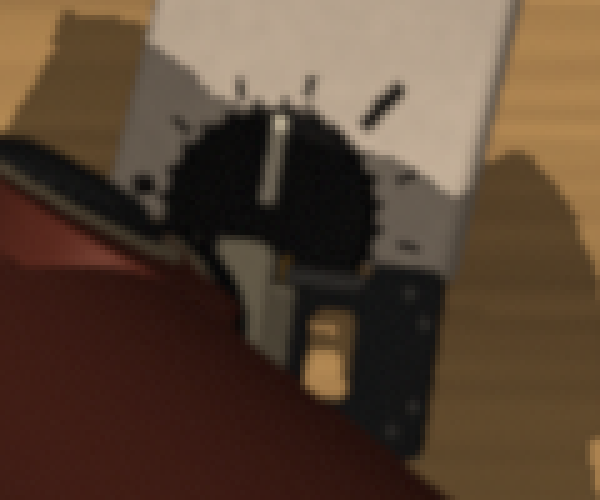

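The pointer has turned about 23°, matching the tool, so there is no slip. I'll continue.

>>> {"fn": "step_arm", "kwargs": {"moves": [[[0.022,0.069,0],[0,0,-0.5],0],[[0.014,0.07,0],[0,0,-0.5],0],[[0.017,0.07,0],[0,0,-0.5],0],[[0.021,0.069,0],[0,0,-0.5],0],[[0.025,0.067,0],[0,0,-0.5],0],[[0.028,0.066,0],[0,0,-0.5],0]]}}

```text
clock: 6.25
ee_pos: [541.4, 235.5, 49.7]
ee_rot: [[-0.91, 0.415, -0.005], [0.415, 0.91, -0.0], [0.004, -0.002, -1.0]]
contact_force: [-6.0, 1.0, 1.8]
width: 0.2
gripper_force: 3.1
```

>>> {"fn": "step_arm", "kwargs": {"moves": [[[0.031,0.065,0],[0,0,-0.5],0],[[0.035,0.063,0],[0,0,-0.5],0],[[0.038,0.061,0],[0,0,-0.5],0],[[0.041,0.059,0],[0,0,-0.5],0],[[0.044,0.057,0],[0,0,-0.5],0],[[0.047,0.054,0],[0,0,-0.5],0],[[0,0,0],[0,0,0],0]]}}

```text
clock: 6.95
ee_pos: [552.1, 250.5, 49.8]
ee_rot: [[-0.739, 0.674, -0.002], [0.674, 0.739, 0.001], [0.002, -0.0, -1.0]]
contact_force: [-3.6, 1.4, -2.0]
width: 0.6
gripper_force: 2.5
```

```bash
python3 - <<'E'
from h import *
c=snap('top')
a=cv2.resize(c['pixels'][140:240,170:290],None,fx=5,fy=5,interpolation=3)[:,:,::-1]
cv2.imwrite('pics/f.png',a)
E
```

```text
(no output)
```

View pics/f.png

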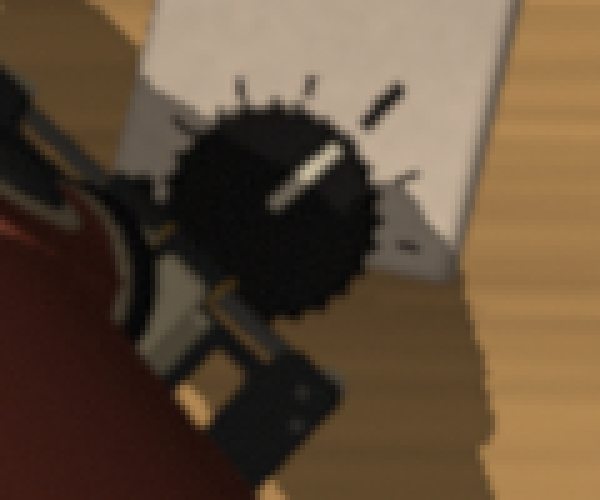

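The pointer stands about 5° past the long mark, well inside click 4's snap range. I'll release radially.

>>> {"fn": "step_arm", "kwargs": {"moves": [[[-0.074,0.067,0],[0,0,0],0],[[-0.15,0.135,0],[0,0,0],0],[[-0.3,0.27,0],[0,0,0],0],[[-0.4,0.3,0],[0,0,0],0],[[-0.4,0,0.5],[0,0,0],0],[[-0.3,0,0.8],[0,0,0],0],[[0,0,0.8],[0,0,0],0],[[0,0,0.8],[0,0,0],0],[[0,0,0.8],[0,0,0],0],[[0,0,0],[0,0,0],0],[[0,0,0],[0,0,0],0]]}}

```text
clock: 8.1
ee_pos: [488.4, 280.7, 199.1]
ee_rot: [[-0.738, 0.674, 0.002], [0.674, 0.738, 0.001], [-0.001, 0.002, -1.0]]
contact_force: [0.1, -0.1, 0.3]
width: 0.1
gripper_force: 0.0
```

```bash
python3 - <<'E'
from h import *
im=snap('top')['pixels']
a=cv2.resize(im[140:240,170:290],None,fx=4,fy=4,interpolation=3)
b=cv2.resize(im[150:250,380:460],None,fx=4,fy=4,interpolation=3)
cv2.imwrite('pics/g.png',np.hstack([a,b])[:,:,::-1])
E
```

```text
(no output)
```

View pics/g.png

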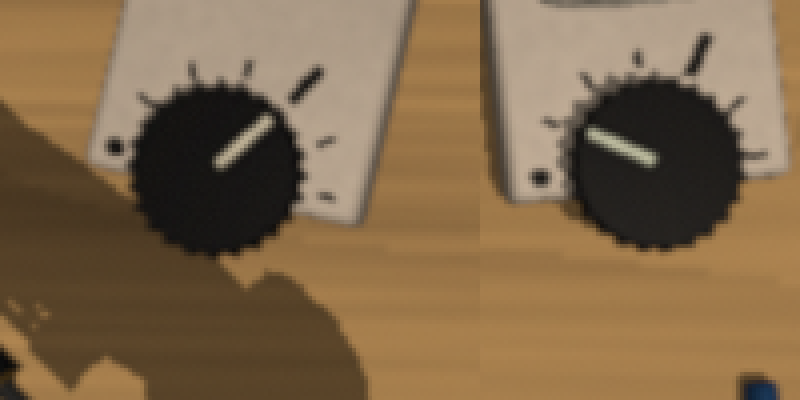

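The pointer is near the long mark and the fan is unchanged at click 1. I'll measure both pointer angles precisely before signing off.

```bash
python3 - <<'E'
from h import *
c=snap('top')
im=c['pixels']
def ang(u,v,yaw):
    m=np.zeros(im.shape[:2],np.uint8);cv2.circle(m,(u,v),19,1,-1)
    p=np.argwhere((im.min(2)>75)&(m>0))[:,::-1]
    P=np.array([ray(c,a,b,58)[:2] for a,b in p.astype(float)])
    w=np.array([im[b,a].mean() for a,b in p])
    m0=np.average(P,axis=0,weights=w); ev,E=np.linalg.eigh(np.cov(P.T,aweights=w)); d=E[:,1]
    ctr=ray(c,u,v,58)[:2]
    if d@(m0-ctr)<0:d=-d
    a=np.degrees(np.arctan2(d[1],d[0])); print(len(p),'len',4*ev[1]**.5,'world yaw',a,'pointer angle',yaw+90-a, 'm0',m0,ctr)
ang(224,182,-12.5);ang(423,190,0)
L=lambda u,v,z:ray(c,u,v,z)
# long mark direction, blob fit
def mark(x0,x1,y0,y1):
    p=np.argwhere(im[y0:y1,x0:x1].max(2)<70)[:,::-1]+[x0,y0]
    P=np.array([ray(c,a,b,34)[:2] for a,b in p.astype(float)])
    ev,E=np.linalg.eigh(np.cov(P.T));d=E[:,1]*np.sign(E[0,1]);print(len(p),'mark yaw',np.degrees(np.arctan2(d[1],d[0])),P.mean(0))
mark(243,253,156,166); mark(550//4+290,570,0,0) if 0 else mark(431,440,157,169)
E
```

```text
60 len 41.379137346738744 world yaw -47.33767056782962 pointer angle 124.83767056782962 m0 [603.88005127 196.14432438] [589.15412429 209.02599853]
65 len 41.946359842630905 world yaw 66.98003379639533 pointer angle 23.019966203604667 m0 [ 585.63818309 -183.18545075] [ 578.09002096 -199.4030575 ]
15 mark yaw -41.14519170179308 [635.60038419 169.71230521]
16 mark yaw -22.550703436969815 [ 636.21457002 -227.74892253]
```

>>> {"fn": "step_arm", "kwargs": {"moves": [[[0,0,0],[0,0,0],0],[[0,0,0],[0,0,0],0],[[0,0,0],[0,0,0],0],[[0,0,0],[0,0,0],0],[[0,0,0],[0,0,0],0],[[0,0,0],[0,0,0],0],[[0,0,0],[0,0,0],0],[[0,0,0],[0,0,0],0],[[0,0,0],[0,0,0],0],[[0,0,0],[0,0,0],0]]}}

```text
clock: 9.2
ee_pos: [488.5, 280.0, 198.3]
ee_rot: [[-0.738, 0.675, 0.0], [0.675, 0.738, -0.0], [-0.0, -0.0, -1.0]]
contact_force: [-0.1, 0.3, 0.5]
width: 0.1
gripper_force: 0.0
```

```bash
cat > m.py <<'E'
from h import *
def ang(c,u,v,z=58):
    im=c['pixels'];m=np.zeros(im.shape[:2],np.uint8);cv2.circle(m,(u,v),19,1,-1)
    p=np.argwhere((im.min(2)>75)&(m>0))[:,::-1]
    P=np.array([ray(c,a,b,z)[:2] for a,b in p.astype(float)])
    w=np.array([im[b,a].mean() for a,b in p])
    m0=np.average(P,axis=0,weights=w); E=np.linalg.eigh(np.cov(P.T,aweights=w))[1]; d=E[:,1]
    if d@(m0-ray(c,u,v,z)[:2])<0:d=-d
    return len(p),np.degrees(np.arctan2(d[1],d[0])),m0
E
python3 - <<'E'
from m import *
for n,u,v in(('top',224,182),('scene',408,259)): print(n,ang(snap(n),u,v))
c=snap('top');im=c['pixels']
# long and small marks: bearing of each dark blob from axis
k=((im.max(2)<85)).astype(np.uint8); n,l,s,ct=cv2.connectedComponentsWithStats(k)
for i in range(1,n):
    if s[i,4]<60 and 195<ct[i,0]<262 and 145<ct[i,1]<200:
        q=ray(c,*ct[i],34)[:2]-[589.5,212.5]; print(s[i,4],ct[i].round(1),np.hypot(*q).round(1),np.degrees(np.arctan2(q[1],q[0])).round(1))
E
```

```text
top (61, np.float64(-47.478299338291876), array([603.89640365, 196.07162232]))
scene (79, np.float64(-47.49295522260337), array([603.57299439, 196.90775234]))
21 [246.1 160.8] 64.2 -43.1
11 [198.4 176.1] 58.1 76.9
```

Both views put the pointer at about -47.5° against about -43° for the mark. Detent friction leaves it some 5° past and not moving. There is plenty of time, so I'll nudge it back.

>>> {"fn": "step_arm", "kwargs": {"moves": [[[0,0,-0.8],[0,0,0],0],[[0,0,-0.8],[0,0,0],0],[[0,0,-0.8],[0,0,0],0],[[0.3,0,-0.8],[0,0,0],0],[[0.4,0,-0.5],[0,0,0],0],[[0.4,-0.3,0],[0,0,0],0],[[0.3,-0.27,0],[0,0,0],0],[[0.15,-0.135,0],[0,0,0],0],[[0.04,-0.036,0],[0,0,0],0],[[0.037,-0.034,0],[0,0,0],0],[[0.009,-0.008,0],[0,0,0],0],[[0,0,0],[0,0,0],0]]}}

```text
clock: 10.55
ee_pos: [551.7, 249.9, 50.3]
ee_rot: [[-0.739, 0.674, -0.003], [0.674, 0.739, 0.001], [0.003, -0.002, -1.0]]
contact_force: [-4.0, 0.8, -0.3]
width: 0.5
gripper_force: 2.4
```

```bash
python3 - <<'E'
from m import *
print(ang(snap('top'),224,182),ang(snap('scene'),408,259)[:2])
E
```

```text
(45, np.float64(-47.57955719486192), array([607.82388476, 192.15678705])) (64, np.float64(-46.877164479817544))
```

>>> {"fn": "step_arm", "kwargs": {"moves": [[[0.018,-0.017,0],[0,0,0],0],[[-0.025,-0.028,0],[0,0,0.27],0],[[-0.025,-0.028,0],[0,0,0.27],0],[[-0.025,-0.029,0],[0,0,0.27],0],[[-0.024,-0.03,0],[0,0,0.27],0],[[0,0,0],[0,0,0],0]]}}

```text
clock: 11.25
ee_pos: [548.0, 246.3, 50.4]
ee_rot: [[-0.811, 0.585, -0.003], [0.585, 0.811, 0.003], [0.004, 0.001, -1.0]]
contact_force: [-5.6, 4.0, -1.1]
width: 0.7
gripper_force: 3.3
```

```bash
python3 - <<'E'
from m import *
print(ang(snap('top'),224,182),ang(snap('scene'),408,259)[:2])
E
```

```text
(43, np.float64(-40.461167464176405), array([610.11223399, 193.25952816])) (63, np.float64(-41.8594520072731))
```

The pointer is now on the mark, with tangential force near zero. I'll release radially.

>>> {"fn": "step_arm", "kwargs": {"moves": [[[-0.04,0.029,0],[0,0,0],0],[[-0.081,0.058,0],[0,0,0],0],[[-0.16,0.117,0],[0,0,0],0],[[-0.4,0.28,0],[0,0,0],0],[[-0.4,0.2,0],[0,0,0],0],[[-0.4,0,0.5],[0,0,0],0],[[-0.3,0,0.8],[0,0,0],0],[[0,0,0.8],[0,0,0],0],[[0,0,0.8],[0,0,0],0],[[0,0,0.8],[0,0,0],0],[[0,0,0],[0,0,0],0],[[0,0,0],[0,0,0],0],[[0,0,0],[0,0,0],0],[[0,0,0],[0,0,0],0],[[0,0,0],[0,0,0],0]]}}

```text
clock: 12.85
ee_pos: [479.1, 270.3, 197.2]
ee_rot: [[-0.809, 0.587, -0.002], [0.587, 0.809, -0.001], [0.001, -0.002, -1.0]]
contact_force: [-0.5, -0.8, -0.0]
width: 0.6
gripper_force: 0.0
```

```bash
python3 - <<'E'
from m import *
c=snap('top');im=c['pixels']
print(ang(c,224,182),ang(snap('scene'),408,259)[:2],ang(c,423,190)[:2],robot.observe()['qd'].round(3))
a=cv2.resize(im[140:240,170:290],None,fx=5,fy=5,interpolation=3)
cv2.imwrite('pics/i.png',a[:,:,::-1])
E
```

```text
(61, np.float64(-42.922573387514056), array([605.19861235, 197.52421495])) (82, np.float64(-41.51886889215497)) (65, np.float64(66.97698543537686)) [ 0.001 -0.004 -0.004 -0.004  0.    -0.001  0.001]
```

View pics/i.png

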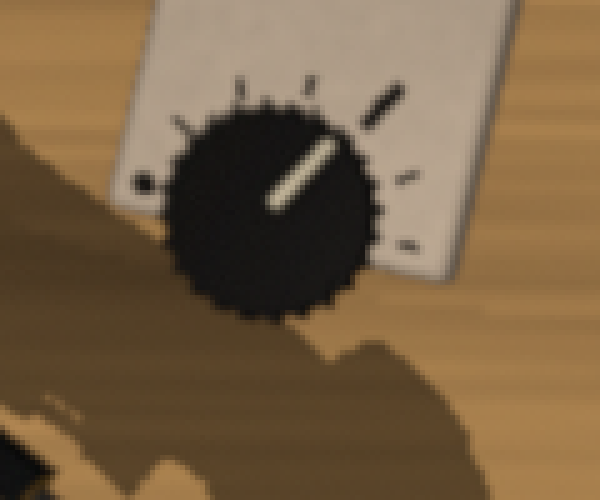

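The pointer (270,205)→(330,145) lines up with the long mark (365,125)→(400,90). The fan wheel is unchanged and the arm is clear.

```bash
python3 -c "
from bench import job
print(job.sign_off())"
```

```text
the job is handed in; nothing more can be done
None
```

The lamp wheel's pointer stands at the long mark (click 4, to within about 2° by camera), the fan is still at click 1, the arm was clear of both, and the job was handed in at about 13 s.

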